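Latch the loose tool case

TASK

The larger plywood tool case on the bench is still loose. Tip the wire loop of its draw latch over so that it hooks behind the claw on the lid half, then swing the lever over until it snaps down flat and clamps the lid, and leave it shut.

Things in the scene. Friction and masses are not known exactly. Their poses are not given: they have to be found in the camera images.
- latch_pivot (a point): Pivot of the lever of the draw latch on the larger of two upright plywood cases (200 mm across its seam, 240 along, top 150 high, fixed; the 120 mm high one is already latched). Point: on the pivot axis, mid-width, 20 mm above the case top. x: level across the seam, from the pivot to the lid half's keeper; y: along the pivot axis; z up. Lever and loop swing in the x-z plane.
- latch_lever (a joint): Steel lever's angle, rad: 0 shut, flat, pointing to -x; 1.57 upright; starts at 1.75 to 1.9, leaning to the keeper; stop 1.95. Plate 22 mm wide, 4 thick, its lower face 2 mm over the pivot axis when shut, tip 75 mm from the pivot. Stays where left. Once hooked it resists (under 8 N at the tip), passes over center near 0.4, then snaps to 0.
- bail_bar (a point): Mid crossbar (5 mm thick) of the latch's wire loop: 36 mm wide, astride the lever, hinged on it 26 mm from the pivot; bar 75 mm from that hinge, beyond it a thumb tab 28 wide ends at 96 mm. x: outward along the loop, y: along the bar. Stands 55 to 75 degrees above level by slight friction, leaning to the keeper; tipped below about 40 it drops, behind the claw if the lever is open. 50 g.
- keeper_seat (a point): Where the mid crossbar lies when hooked: in the keeper on the lid half, on a ledge 19 mm above the case top, under a 24 mm wide claw that rises 10 mm over the ledge on the pivot's side and leans 5 mm over it. Axes as latch_pivot's but fixed to the lid half, which is sprung ajar about 7 mm at the top (hinge at the bottom).

How it is judged:
On the way:
1. the loop's crossbar lies hooked behind the keeper's claw (z of bail_bar in the frame of keeper_seat between -0.006 and 0.006 m and x of bail_bar in the frame of keeper_seat between -0.004 and 0.014 m), for 0.2 s.
At the end, for the whole second after the job is handed in: The lever lies shut (within 0.15 rad of flat) and at rest, with the crossbar still hooked in the keeper (within 6 mm in height of its seat and, along x, 4 mm before to 14 mm behind it) (all of step 1 and value of joint latch_lever below 0.15 rad and velocity of joint latch_lever between -0.1 and 0.1 rad/s); the robot touches nothing.
It also fails if it takes over 38 s, if anything falls off the work surface, if the arm or the gripper's body presses on something with over 40 N, if the wrist force passes 120 N, or if a joint passes its speed limit or range.

ROBOT

A 6-joint arm with a two-finger parallel gripper is mounted at the origin on the work surface. World frame = base frame: x ahead of the robot, y to its left, z up, the work surface at z = 0. Lengths are in m, angles in rad, forces in N, time in s.
With the tool pointing down it reaches from about 0.35 to 0.725 m from the base axis. Payload 6 kg.
Tool frame: the origin (TCP) lies at the very end of the fingers, on their centre line; the grasp point (between the pads) lies 19 mm behind it (grip_point_offset is the distance from the TCP to the grasp point, in m); z points along the fingers, y is the line along which they close (so a half turn about z gives the same grasp; the last joint's range is limited). The gripper opens to 85 mm and grips with 20 to 120 N. Pads are 22 mm wide; open, the fingers measure 114 mm over their backs; the gripper's body (76 mm by 85 mm) begins 54 mm behind the grasp point. The pads swing forward as they close: fully open they stand 13 mm farther back than shut.
Start: joints at [0.334, 0.04, 0.085, 0, -1.615, -0.334], TCP at [0.6, 0, 0.193] pointing down, gripper open.
Joint ranges: [-2.56, 2.56], [-1.29, 2.01], [-1.08, 1.49], [-3.29, 1.98], [-2.81, -0.18], [-2.99, 2.99]. Speed limits (rad/s): [2.57, 2.57, 3.01, 3.14, 3.14, 3.14].

INTERFACE

Orientations are given as a unit quaternion [w, x, y, z].
In Python, from cell import * gives the robot as it stands.
- The arm moves only by the shell command python3 -m pendant 'ROWS' [FORCE]. ROWS is JSON, a list of rows, each an object of numbers: "fingers": the closure, from 0 (fully open) to 1 (shut); "x", "y", "z": the shift along the tool's x, y, z in cm; "wx", "wy", "wz": the turn, a rotation vector about the tool's x, y, z in degrees. A call has 1 to 20 rows; each row shifts and turns the commanded pose from where the row before left it, along the tool's axes as they then stand; what a row does not reach is not made up. A row lasts 1/10 s, in which the tool goes at most 50 mm and 8.59 degrees, less where a joint would pass 70% of its speed; a pose out of reach is approached as far as the arm can. A call with a gripper value outside its range is refused whole. The fingers move at their own pace and stop on an object; FORCE is the grip in N (left out, the last holds). Time passes only in rows, so rows that do not move let the fingers close. It gives the time, the measured TCP pose, the force and the opening at its end, in the units of the state.
- observe(): the state, without advancing time (a new reading comes with each control period).
- capture(name): name is "scene" or "side" or "wrist"; returns a dict with "pixels" (480x640x3 uint8, blue, green, red), "range_z" (480x640 float32, m along the optical axis (not along the pixel's ray), 0 where there is no reading), "K" (3x3 intrinsics, pixels), "dist" ([k1, k2, p1, p2, k3] as OpenCV has them; the pictures are not rectified), "R" (3x3) and "t" (3): a world point X has camera coordinates R X + t. Camera axes: x right, y down, z forward; pixel columns grow to the right and rows downward; lengths in m; the calibration is good to about 2 mm. A picture is of the moment at which its call begins.
- finish_job(): hands the job in, once; it reports no verdict.
The state is a dict: "t": time; "joint_positions": joint angles; "joint_velocities": joint speeds; "tau": joint torques, N m; "ee_pos": TCP position; "ee_rot": TCP orientation; "contact_force": force on the tool from outside, world axes, zero at the start; "wrist_torque": the same for the moment, N m; "gripper_width": finger opening in m.
Only numpy, scipy, OpenCV 4.12 (cv2) and the standard library are available. Lean on these libraries where they do the work, as an engineer would, in place of code of your own. Each camera call takes 0.05 s, during which the arm holds its last target. There are 200 camera calls.

## Working session

There is one attempt and no reset: what is moved stays moved. The work goes in short steps, Python scripts to look and compute and a shell command to move; the robot and the scene stay as the last step left them, time stands still between calls to the robot, and variables do not carry over. Pictures are saved under pics/ and viewed, on a budget of 10 in all, crops included, one or two more only if the job needs it, and the job is handed in when it is done.

```bash
mkdir -p pics; ls; cat > h.py <<'E'
from cell import *
import numpy as np, cv2
def save(n,f):
    c=capture(n); cv2.imwrite('pics/'+f+'.png',c['pixels']); np.savez('pics/'+f+'.npz',**{k:np.array(v) for k,v in c.items()}); return c
def load(f): return dict(np.load('pics/'+f+'.npz'))
def ray(c,u,v):
    p=cv2.undistortPoints(np.array([[[u,v]]],float),c['K'],c['dist'])[0,0]; return np.array([p[0],p[1],1.])
def w(c,u,v,r=1):
    u0,v0=int(round(u)),int(round(v)); d=c['range_z'][v0-r:v0+r+1,u0-r:u0+r+1]; d=np.median(d[d>0]) if (d>0).any() else np.nan
    return c['R'].T@(ray(c,u,v)*d-c['t'])
def tri(l):
    A=np.zeros((3,3));b=np.zeros(3)
    for c,u,v in l:
        o=-c['R'].T@c['t'];d=c['R'].T@ray(c,u,v);d/=np.linalg.norm(d);P=np.eye(3)-np.outer(d,d);A+=P;b+=P@o
    x=np.linalg.solve(A,b); return x,[np.linalg.norm(px(c,x)-[u,v]) for c,u,v in l]
def px(c,X): return cv2.projectPoints(np.array([X],float),cv2.Rodrigues(c['R'])[0],c['t'],c['K'],c['dist'])[0][0,0]
E
python3 - <<'E'
from h import *
a=save('scene','s0')['pixels'];b=save('side','d0')['pixels']
print(observe()['t'],observe()['ee_rot'])
for n in('s0','d0'):
    c=load(n);print(n,-c['R'].T@c['t'],c['R'][2])
E
```

```text
pics
0.1 [ 6.09990393e-04  7.07111492e-01 -7.07101621e-01 -5.13179882e-04]
s0 [ 0.96272677 -0.25172099  0.78267848] [-0.51870991  0.34373844 -0.78280516]
d0 [0.54076527 0.75349072 0.91793914] [ 0.00869662 -0.73013709 -0.68324534]
```

View pics/s0.png

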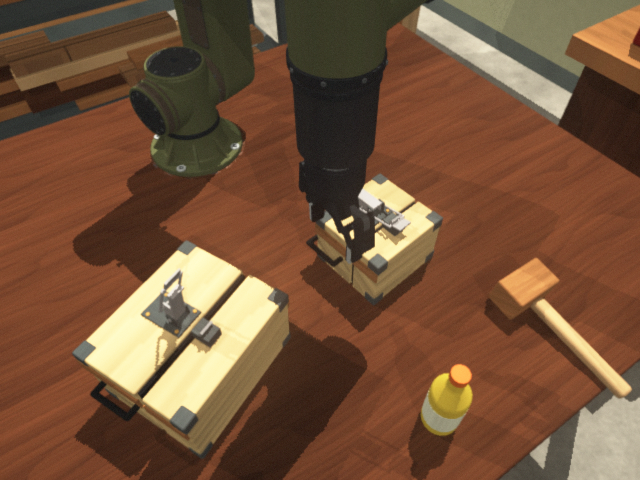

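View pics/d0.png

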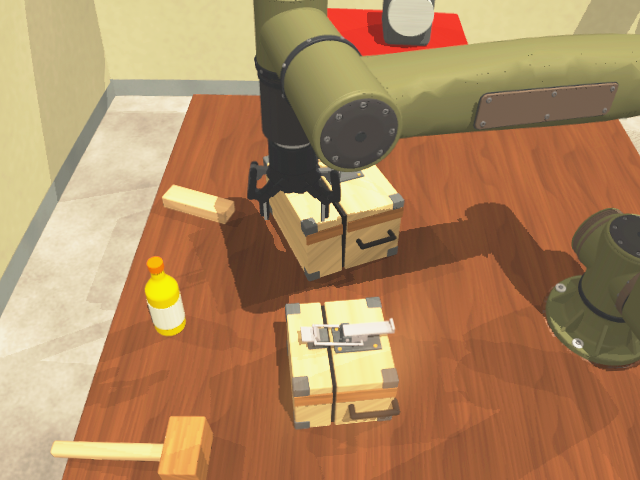

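Scene: large case at lower left, lever/loop upright around (173,300), keeper at (206,330). In the side view it sits behind the gripper. Next, an enlarged crop, with measurements.

```bash
python3 - <<'E'
from h import *
c=load('s0');im=c['pixels'][230:390,90:300];cv2.imwrite('pics/c0.png',cv2.resize(im,None,fx=3.75,fy=3.75,interpolation=cv2.INTER_CUBIC))
for u,v in [(120,345),(190,262),(220,275),(160,380),(255,300),(205,322),(212,335),(175,310),(174,280),(155,318)]: print(u,v,w(c,u,v).round(4))
E
```

```text
120 345 [ 0.528  -0.3236  0.1487]
190 262 [ 0.4475 -0.1796  0.1501]
220 275 [ 0.4978 -0.1504  0.1493]
160 380 [ 0.6106 -0.2958  0.149 ]
255 300 [ 0.5699 -0.1263  0.1484]
205 322 [ 0.5744 -0.2078  0.1681]
212 335 [ 0.5986 -0.2084  0.167 ]
175 310 [ 0.5491 -0.2365  0.1935]
174 280 [ 0.5578 -0.2218  0.2668]
155 318 [ 0.5169 -0.2654  0.1529]
```

View pics/c0.png

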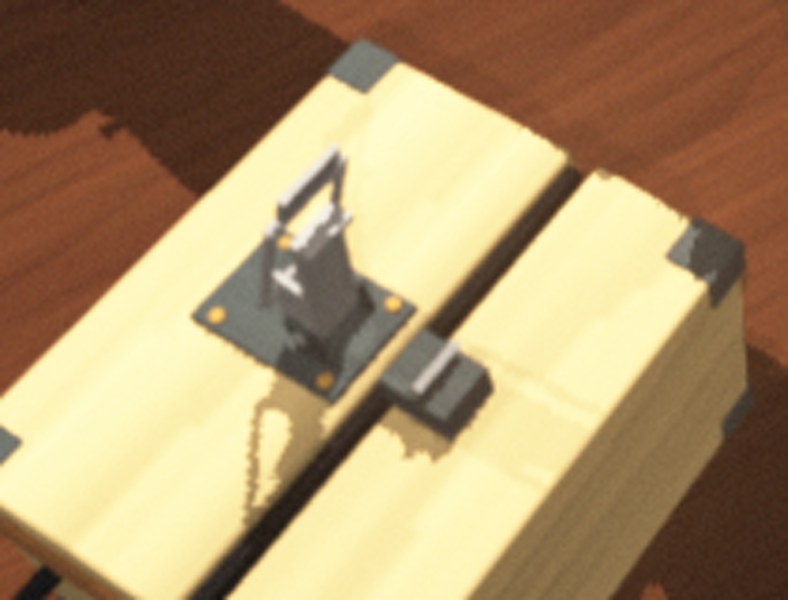

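The crop shows the base plate at about (305,310), the lever and loop upright, leaning toward the keeper at (440,380). I'll fit the case frame and latch from the point cloud.

```bash
cat >> h.py <<'E'
def cloud(c):
    v,u=np.nonzero(c['range_z']>0); p=cv2.undistortPoints(np.stack([u,v],1)[:,None].astype(float),c['K'],c['dist'])[:,0]
    return (np.c_[p,np.ones(len(p))]*c['range_z'][v,u][:,None]-c['t'])@c['R'],u,v
E
python3 - <<'E'
from h import *
c=load('s0');P,u,v=cloud(c)
m=(u<300)&(v>230)&(v<460)&(abs(P[:,2]-.1495)<.004)
r=cv2.minAreaRect((P[m,:2]*1000).astype(np.float32));print(r,cv2.boxPoints(r).round(1).tolist())
m=(u>90)&(u<290)&(v>230)&(v<390)&(P[:,2]>.153)&(P[:,2]<.3)
Q=P[m];np.save('q.npy',Q)
# frame from rect
b=cv2.boxPoints(r);e=[b[1]-b[0],b[2]-b[1]];L=max(e,key=np.linalg.norm);L=L/np.linalg.norm(L)
y=L if L[1]>0 else -L; x=np.array([y[1],-y[0]]);print('x',x,'y',y,np.degrees(np.arctan2(x[1],x[0])))
l=np.c_[Q[:,:2]@x,Q[:,:2]@y,Q[:,2]]*1000
for z0 in range(153,290,6):
    s=l[(l[:,2]>=z0)&(l[:,2]<z0+6)]
    if len(s): print(z0,len(s),'x',np.percentile(s[:,0],[2,50,98]).round(1),'y',np.percentile(s[:,1],[2,50,98]).round(1))
k=l[(l[:,0]>700-0)|(l[:,2]<180)]
E
```

```text
((544.9027709960938, -231.44342041015625), (209.48817443847656, 242.99896240234375), 25.17604637145996) [[398.3999938964844, -166.0], [501.79998779296875, -386.0], [691.4000244140625, -296.79998779296875], [588.0, -76.9000015258789]]
x [0.905005  0.4254009] y [-0.4254009  0.905005 ] 25.176043
153 650 x [331.8 386.  454.5] y [-465.9 -447.6 -416. ]
159 85 x [389.9 444.3 455.8] y [-456.1 -450.3 -426.9]
165 396 x [389.1 435.7 454.7] y [-456.2 -442.3 -428.1]
171 89 x [375.7 391.9 444.4] y [-458.1 -451.9 -426. ]
177 79 x [378.5 441.2 445. ] y [-452.7 -443.2 -430.1]
183 42 x [380.7 394.7 396.1] y [-452.8 -448.6 -430.2]
189 48 x [380.5 395.8 396.9] y [-460.1 -450.  -430.6]
195 60 x [378.6 389.5 398.1] y [-460.9 -449.6 -430.8]
201 56 x [380.3 394.6 399.4] y [-460.9 -449.1 -429.7]
207 34 x [387.1 399.4 400.7] y [-461.4 -446.  -430.8]
213 37 x [388.8 400.3 401.5] y [-460.9 -442.  -429.8]
219 35 x [391.7 401.6 402.8] y [-460.  -445.9 -432.3]
225 14 x [392.9 397.8 403.4] y [-460.6 -451.4 -423.5]
231 15 x [395.8 398.5 405.2] y [-460.6 -451.  -422.6]
237 85 x [396.8 408.2 412.3] y [-460.2 -441.8 -423.9]
243 85 x [400.1 405.9 412. ] y [-460.5 -441.4 -423.6]
249 11 x [401.7 403.8 405.8] y [-460.5 -458.4 -423.4]
255 9 x [403.7 406.5 408.2] y [-460.1 -458.1 -422.4]
261 57 x [405.5 409.4 410.6] y [-460.8 -447.3 -421.6]
267 30 x [407.2 411.  412.4] y [-458.2 -443.6 -425.4]
273 30 x [412.1 413.7 415.3] y [-454.7 -443.1 -428.1]
279 65 x [413.6 415.5 417.1] y [-454.5 -440.3 -427.6]
285 7 x [414.8 415.6 417.6] y [-451.8 -434.2 -429.1]
```

```bash
python3 -m pendant '[{"fingers":1,"z":-3.8},{"z":-3.8},{"z":-3.8},{"x":3,"y":0.91},{"x":3,"y":0.91},{"x":3,"y":0.91},{"x":3,"y":0.91},{"x":3,"y":0.91},{"x":3,"y":0.91},{"x":3,"y":0.91},{"x":3,"y":0.91},{"wz":-6.3},{"wz":-6.3},{"wz":-6.3},{"wz":-6.3},{}]' 30
python3 - <<'E'
from h import *
s=observe();print(s)
save('scene','s1');save('side','d1')
ex=np.array([.905,.4254]);ey=np.array([-.4254,.905])
c=load('d1');P,u,v=cloud(c);l=np.c_[P[:,:2]@ex,P[:,:2]@ey,P[:,2]]*1000
m=(l[:,0]>320)&(l[:,0]<480)&(l[:,1]>-480)&(l[:,1]<-400)&(l[:,2]>155)&(l[:,2]<330);q=l[m]
for z0 in range(153,330,8):
    t=q[(q[:,2]>=z0)&(q[:,2]<z0+8)]
    if len(t): print(z0,len(t),'x',np.percentile(t[:,0],[2,50,98]).round(1),'y',np.percentile(t[:,1],[2,50,98]).round(1))
a=c['pixels'];u0,v0=px(c,[.57,-.23,.22]).astype(int);print(u0,v0)
im=np.hstack([cv2.resize(a[max(v0-60,0):v0+60,u0-50:u0+50],(400,480)),cv2.resize(load('s1')['pixels'][230:350,120:220],(400,480))]);cv2.imwrite('pics/c1.png',im)
E
```

```text
{'t': 0.1, 'joint_positions': array([ 3.33712231e-01,  4.07559913e-02,  8.38978951e-02, -3.91307576e-04,
       -1.61548385e+00, -3.33715451e-01]), 'joint_velocities': array([-6.38027868e-04, -2.14386351e-03,  1.26782106e-03, -2.94042318e-05,
        1.18046319e-03,  8.61331634e-04]), 'tau': array([-5.15327309e-03, -3.69345725e+01,  3.48282552e+01,  6.95181236e+00,
       -4.58455834e-03,  1.14540936e-05]), 'ee_pos': array([5.99647214e-01, 7.03554727e-05, 1.92472655e-01]), 'ee_rot': array([ 6.09990393e-04,  7.07111492e-01, -7.07101621e-01, -5.13179882e-04]), 'contact_force': array([-0.24290882, -0.31515514, -1.19973339]), 'wrist_torque': array([-0.03204867,  0.01610443,  0.05417055]), 'gripper_width': 0.08547788597965066}
153 26 x [338.5 366.2 423.8] y [-431.3 -421.5 -413.8]
161 6 x [380.2 381.4 419.6] y [-427.9 -427.5 -425.8]
169 3 x [380.7 382.6 384.7] y [-427.6 -427.1 -423.2]
318 147validation failed for argument at $[0]...
```

View pics/c1.png

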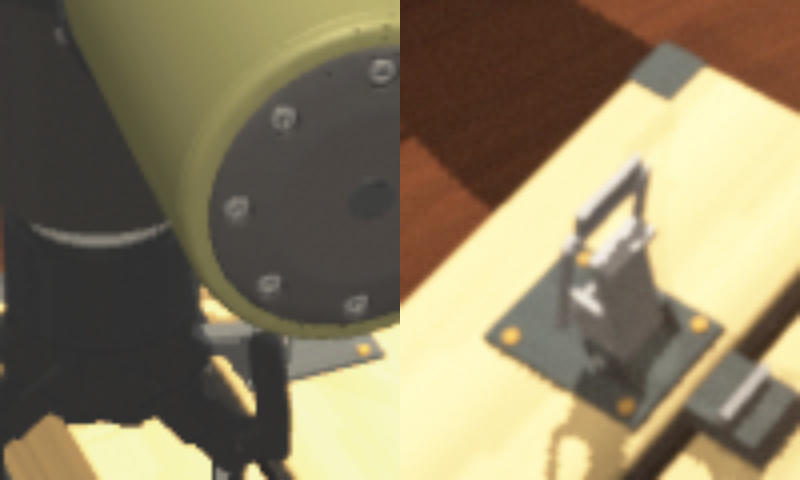

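The call was refused, so nothing moved (the arm still hides the side view). I'll check the format, probably every key in each row or a per-row limit.

```bash
python3 -m pendant '[{"fingers":1,"x":0,"y":0,"z":-3.8,"wx":0,"wy":0,"wz":0}]' 30; python3 -m pendant '[{"fingers":0.99,"z":-3.8}]'
```

```text
t: 0.3
ee_pos: [0.5975, 0.0004, 0.225]
ee_rot: [0.004, 0.707, -0.707, -0.004]
contact_force: [1.1, -0.4, -0.0]
gripper_width: 0.0731validation failed for argument at $[0]...
```

All keys are needed in each row.

```bash
python3 -m pendant '[{"fingers":1,"x":0,"y":0,"z":-3.5,"wx":0,"wy":0,"wz":0},{"fingers":1,"x":0,"y":0,"z":-3.5,"wx":0,"wy":0,"wz":0},{"fingers":1,"x":3,"y":0.91,"z":0,"wx":0,"wy":0,"wz":0},{"fingers":1,"x":3,"y":0.91,"z":0,"wx":0,"wy":0,"wz":0},{"fingers":1,"x":3,"y":0.91,"z":0,"wx":0,"wy":0,"wz":0},{"fingers":1,"x":3,"y":0.91,"z":0,"wx":0,"wy":0,"wz":0},{"fingers":1,"x":3,"y":0.91,"z":0,"wx":0,"wy":0,"wz":0},{"fingers":1,"x":3,"y":0.91,"z":0,"wx":0,"wy":0,"wz":0},{"fingers":1,"x":3,"y":0.91,"z":0,"wx":0,"wy":0,"wz":0},{"fingers":1,"x":3,"y":0.91,"z":0,"wx":0,"wy":0,"wz":0},{"fingers":1,"x":0,"y":0,"z":0,"wx":0,"wy":0,"wz":-6.3},{"fingers":1,"x":0,"y":0,"z":0,"wx":0,"wy":0,"wz":-6.3},{"fingers":1,"x":0,"y":0,"z":0,"wx":0,"wy":0,"wz":-6.3},{"fingers":1,"x":0,"y":0,"z":0,"wx":0,"wy":0,"wz":-6.3},{"fingers":1,"x":0,"y":0,"z":0,"wx":0,"wy":0,"wz":0},{"fingers":1,"x":0,"y":0,"z":0,"wx":0,"wy":0,"wz":0}]'
cat >> h.py <<'E'
ex=np.array([.905,.4254]);ey=np.array([-.4254,.905])
def lat(P): P=np.atleast_2d(P); return np.c_[P[:,:2]@ex,P[:,:2]@ey,P[:,2]]*1000
def slices(c,dz=8,lo=155,hi=330,bx=(300,480),by=(-480,-400)):
    P,u,v=cloud(c);l=lat(P);m=(l[:,0]>bx[0])&(l[:,0]<bx[1])&(l[:,1]>by[0])&(l[:,1]<by[1])
    q=l[m]
    for z0 in range(lo,hi,dz):
        t=q[(q[:,2]>=z0)&(q[:,2]<z0+dz)]
        if len(t)>2: print(z0,len(t),'x',np.percentile(t[:,0],[2,50,98]).round(1),'y',np.percentile(t[:,1],[2,50,98]).round(1))
def tcp():
    s=observe(); q=s['ee_rot'];from scipy.spatial.transform import Rotation as R_
    print('t',s['t'],'lat',lat(s['ee_pos']).round(1),'F',s['contact_force'].round(2),'tool y in lat',(lambda a:[a[:2]@ex,a[:2]@ey,a[2]])(R_.from_quat(np.r_[q[1:],q[0]]).as_matrix()[:,1]),'w',s['gripper_width'])
E
python3 - <<'E'
from h import *
tcp();save('scene','s2');c=save('side','d2');slices(c)
print(px(c,[.57,-.23,.22]))
im=np.hstack([cv2.resize(c['pixels'][60:240,220:400],(400,400)),cv2.resize(load('s2')['pixels'][180:380,90:290],(400,400))]);cv2.imwrite('pics/c2.png',im)
E
```

```text
t: 1.9
ee_pos: [0.5272, -0.2399, 0.3012]
ee_rot: [0.0, 0.844, -0.537, -0.0]
contact_force: [0.8, 0.4, 0.4]
gripper_width: -0.0002
t 1.9 lat [[ 375.  -441.4  301.2]] F [0.84 0.44 0.45] tool y in lat [np.float64(-0.9999920318397426), np.float64(0.002452729030466601), np.float64(0.00028351034871877483)] w -0.0001942499496314672
155 152 x [335.  396.4 455.3] y [-460.8 -429.6 -415. ]
163 176 x [380.5 434.5 455.1] y [-455.  -436.5 -425.4]
171 77 x [376.  392.8 445.3] y [-453.5 -432.9 -424.2]
179 40 x [377.7 389.5 443. ] y [-450.4 -432.3 -428.2]
187 47 x [378.2 386.2 396.9] y [-453.3 -432.5 -426.3]
195 58 x [380.1 387.2 398.5] y [-458.5 -433.9 -421.1]
203 36 x [383.  388.1 399.9] y [-458.8 -434.6 -420.5]
211 27 x [385.5 399.8 402.1] y [-460.2 -435.4 -422.2]
219 24 x [389.4 400.9 403.5] y [-454.2 -432.2 -418.9]
227 23 x [393.2 396.9 404.3] y [-458.2 -429.7 -419.3]
235 48 x [394.4 404.6 412.1] y [-460.4 -434.1 -420.5]
243 33 x [399.7 404.5 411.4] y [-459.9 -439.5 -421.4]
251 9 x [402.  405.1 408.4] y [-458.8 -424.  -419.6]
259 22 x [405.7 409.1 410.8] y [-458.2 -427.4 -420.2]
267 13 x [408.7 410.2 414.5] y [-446.8 -430.6 -423. ]
275 21 x [412.9 415.6 417.6] y [-452.  -438.1 -426. ]
283 6 x [415.4 416.4 417.9] y [-453.2 -448.5 -431.4]
[318.41019948 147.93515747]
```

View pics/c2.png

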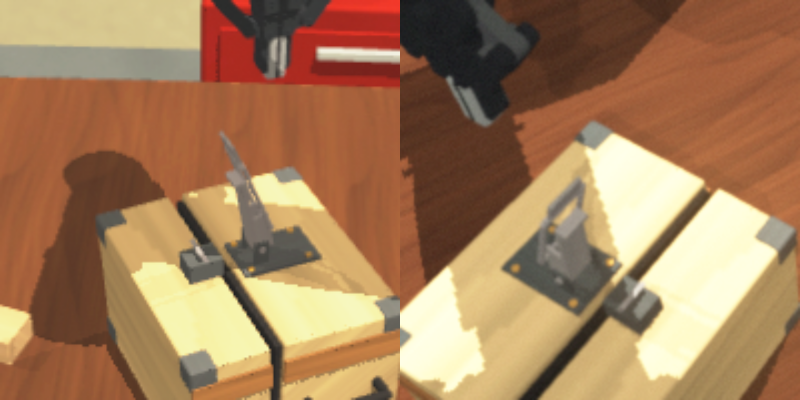

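Both views agree on the latch: loop tip at x 417, z 287 in the case-aligned frame (mm). The fingertip looks higher than expected, so I'll check it against the cameras.

```bash
python3 - <<'E'
from h import *
T=[.5272,-.2399,.3012]
for n,(o,f) in (('d2',((220,60),400/180)),('s2',((90,180),2))):
    c=load(n);print(n,(px(c,T)-o)*f, (px(c,[*(ex*.417+ey*-.4415),.288])-o)*f)
    slices(c,8,285,350,(320,440),(-480,-400))
E
```

```text
d2 [270.78108989 111.58445238] [224.87553852 134.84345836]
333 5 x [371.9 381.8 382.4] y [-442.  -433.7 -432.3]
341 35 x [364.2 378.8 387.9] y [-446.2 -433.2 -429.1]
349 69 x [363.7 381.  389.9] y [-449.6 -434.2 -428.8]
s2 [107.74139037 149.02983307] [163.54903972 189.20206168]
285 5 x [415.2 415.7 416.9] y [-452.8 -438.  -431.4]
333 9 x [380.4 381.1 382. ] y [-450.6 -447.3 -435.1]
341 56 x [369.  381.4 388. ] y [-453.1 -450.6 -438.3]
349 110 x [369.7 386.1 389.8] y [-453.1 -448.1 -431.5]
```

```bash
python3 - <<'E'
from h import *
tcp();print(observe()['joint_positions'])
for n in('s0','d0'):
    P,u,v=cloud(load(n));m=(abs(P[:,0]-.6)<.08)&(abs(P[:,1])<.02)&(P[:,2]>.16)&(P[:,2]<.35);q=P[m]
    for z in range(160,260,8):
        t=q[(q[:,2]>=z/1e3)&(q[:,2]<z/1e3+.008)]
        if len(t): print(n,z,len(t),t.min(0).round(3),t.max(0).round(3))
c=save('side','d3');slices(c,4,285,350,(320,440),(-480,-400));c=save('scene','s3');slices(c,4,285,350,(320,440),(-480,-400))
E
```

```text
t 2.0 lat [[ 375.  -441.4  301.3]] F [-1.16 -0.8   0.31] tool y in lat [np.float64(-0.9999937668495191), np.float64(0.0016002931746225617), np.float64(0.00025558659552412364)] w -0.0003302928102753362
[-8.09736529e-02  2.41933560e-02  2.66460311e-01 -4.67174171e-06
 -1.81336018e+00  5.18778349e-01]
s0 240 31 [ 0.556 -0.01   0.243] [0.65  0.012 0.248]
s0 248 90 [ 0.552 -0.011  0.248] [0.657 0.011 0.256]
s0 256 107 [ 0.551 -0.011  0.256] [0.657 0.012 0.264]
d0 240 17 [ 0.552 -0.015  0.243] [0.654 0.011 0.248]
d0 248 59 [ 0.546 -0.011  0.248] [0.657 0.013 0.256]
d0 256 66 [ 0.545 -0.006  0.256] [0.657 0.013 0.264]
337 5 x [372.2 380.7 382.7] y [-443.9 -433.1 -432.3]
341 14 x [370.7 377.7 383.7] y [-437.6 -433.6 -430.1]
345 25 x [363.4 379.8 388.9] y [-444.1 -433.9 -429.1]
349 35 x [362.7 379.8 389.6] y [-449.2 -434.7 -428.8]
285 8 x [415.1 415.9 418. ] y [-449.5 -438.8 -429.1]
337 6 x [380.5 381.5 382.2] y [-450.5 -446.9 -435.7]
341 18 x [372.1 381.6 384.7] y [-452.9 -450.8 -446.1]
345 41 x [369.6 382.2 388. ] y [-453.  -448.9 -436.8]
349 59 x [370.6 386.1 389.3] y [-453.1 -446.9 -431.5]
```

Both cameras (which read the case top correctly at 150) put the fingertips about 37 mm above the reported TCP. I'll test this safely with a gentle push at TCP z=262. If the TCP is right the loop moves, and if the cameras are right the fingers pass over the tab.

```bash
python3 -m pendant '[{"fingers":1,"x":0,"y":0,"z":2,"wx":0,"wy":0,"wz":0},{"fingers":1,"x":0,"y":0,"z":1.9,"wx":0,"wy":0,"wz":0},{"fingers":1,"x":0,"y":-1,"z":0,"wx":0,"wy":0,"wz":0},{"fingers":1,"x":0,"y":-1,"z":0,"wx":0,"wy":0,"wz":0},{"fingers":1,"x":0,"y":-1,"z":0,"wx":0,"wy":0,"wz":0},{"fingers":1,"x":0,"y":-1,"z":0,"wx":0,"wy":0,"wz":0},{"fingers":1,"x":0,"y":0,"z":0,"wx":0,"wy":0,"wz":0}]'
python3 - <<'E'
from h import *
tcp();c=save('scene','s4');slices(c,6,225,350,(320,500));c=save('side','d4');slices(c,6,225,350,(320,500))
E
```

```text
t: 2.8
ee_pos: [0.5647, -0.2222, 0.2622]
ee_rot: [0.0, 0.845, -0.535, -0.0]
contact_force: [-0.0, -0.3, -0.5]
gripper_width: -0.0001
t 2.8 lat [[ 416.5 -441.3  262.2]] F [-0.03 -0.33 -0.51] tool y in lat [np.float64(-0.9999941089440453), np.float64(-0.0013713825002760142), np.float64(0.0002477657100389808)] w -9.787244966721742e-05
225 13 x [392.7 399.8 403.8] y [-460.5 -451.1 -423.6]
231 19 x [394.3 398.7 408.2] y [-460.6 -451.  -422.9]
237 88 x [397.7 409.1 412.1] y [-460.3 -442.3 -424.1]
243 79 x [399.6 405.  412.1] y [-460.3 -440.8 -423.4]
249 11 x [401.8 403.7 405.4] y [-460.5 -458.6 -422.2]
255 11 x [403.2 406.5 408.3] y [-460.5 -459.8 -422.8]
261 55 x [406.2 409.9 410.7] y [-460.6 -444.8 -422.7]
267 32 x [408.  411.2 412.6] y [-459.6 -445.4 -424.6]
273 28 x [412.  413.8 415. ] y [-454.8 -444.1 -428.1]
279 65 x [413.8 415.8 417.4] y [-454.8 -440.  -427.7]
285 7 x [415.1 416.1 416.8] y [-449.2 -433.8 -428.3]
297 6 x [423.  423.8 424.7] y [-449.6 -447.4 -445.9]
303 36 x [412.2 423.5 429.4] y [-452.6 -449.4 -435.9]
309 68 x [412.9 427.7 431.5] y [-452.8 -447.8 -434.8]
315 68 x [41
[... 636 characters left out ...]
261 15 x [406.3 410.1 410.9] y [-457.3 -432.7 -420. ]
267 13 x [407.5 410.9 412.6] y [-449.9 -428.2 -420.3]
273 6 x [410.9 414.4 416. ] y [-451.7 -434.3 -428.4]
279 23 x [414.  415.8 417.6] y [-455.2 -440.1 -424.1]
297 10 x [412.8 421.1 424.5] y [-438.9 -434.7 -431.6]
303 32 x [405.8 419.5 428.7] y [-445.2 -432.3 -427.6]
309 43 x [404.  422.6 431.7] y [-449.  -434.1 -429.9]
315 49 x [404.7 422.  431.7] y [-450.2 -434.2 -429.3]
321 49 x [404.9 422.3 430.9] y [-449.6 -433.7 -429.3]
327 46 x [404.6 422.4 432. ] y [-449.1 -433.6 -429.7]
333 40 x [406.5 416.2 431.2] y [-438.5 -433.4 -429.4]
339 55 x [391.3 415.5 436.3] y [-438.8 -432.  -427.5]
345 94 x [387.8 414.7 448.6] y [-446.7 -431.2 -427.8]
```

Confirmed: the loop didn't move, and the real fingertips sit 37 mm short of the reported TCP (fingertip center x 418, ±13 mm thick). I'm using tip z = TCP z + 37. Next I back off, lower behind the loop, push it over and lift.

```bash
python3 -m pendant '[{"fingers":1,"x":0,"y":2.1,"z":0,"wx":0,"wy":0,"wz":0},{"fingers":1,"x":0,"y":2.1,"z":0,"wx":0,"wy":0,"wz":0},{"fingers":1,"x":0,"y":0,"z":1.8,"wx":0,"wy":0,"wz":0},{"fingers":1,"x":0,"y":0,"z":1.9,"wx":0,"wy":0,"wz":0},{"fingers":1,"x":0,"y":-1.15,"z":0,"wx":0,"wy":0,"wz":0},{"fingers":1,"x":0,"y":-1.15,"z":0,"wx":0,"wy":0,"wz":0},{"fingers":1,"x":0,"y":-1.15,"z":0,"wx":0,"wy":0,"wz":0},{"fingers":1,"x":0,"y":-1.15,"z":0,"wx":0,"wy":0,"wz":0},{"fingers":1,"x":0,"y":-0.9,"z":0.45,"wx":0,"wy":0,"wz":0},{"fingers":1,"x":0,"y":-0.9,"z":0.45,"wx":0,"wy":0,"wz":0},{"fingers":1,"x":0,"y":-0.9,"z":0.5,"wx":0,"wy":0,"wz":0},{"fingers":1,"x":0,"y":-0.7,"z":0.4,"wx":0,"wy":0,"wz":0},{"fingers":1,"x":0,"y":-0.7,"z":0.4,"wx":0,"wy":0,"wz":0},{"fingers":1,"x":0,"y":0,"z":0,"wx":0,"wy":0,"wz":0},{"fingers":1,"x":0,"y":0,"z":0,"wx":0,"wy":0,"wz":0}]'
python3 - <<'E'
from h import *
tcp();s=save('scene','s5');slices(s,6,158,300,(320,500));c=save('side','d5')
im=np.hstack([cv2.resize(c['pixels'][60:240,220:400],(400,400)),cv2.resize(s['pixels'][230:390,110:270],(400,400))]);cv2.imwrite('pics/c5.png',im)
E
```

```text
t: 4.4
ee_pos: [0.604, -0.2039, 0.2033]
ee_rot: [0.0, 0.844, -0.536, -0.0]
contact_force: [0.2, -0.2, 0.2]
gripper_width: 0.0002
t 4.4 lat [[ 459.9 -441.5  203.3]] F [ 0.2  -0.21  0.19] tool y in lat [np.float64(-0.9999948710961338), np.float64(-0.0004227941653268016), np.float64(0.000488905791208803)] w 0.0001679562028800514
158 51 x [385.7 464.4 470.8] y [-456.5 -447.  -426.4]
164 504 x [391.1 446.3 469.8] y [-457.3 -442.5 -427.2]
170 226 x [386.  447.6 456.7] y [-461.4 -441.9 -421.3]
176 139 x [379.9 432.7 444.7] y [-461.5 -447.7 -422.6]
182 89 x [379.5 400.8 420.7] y [-461.4 -452.3 -422.8]
188 107 x [382.2 396.  404.3] y [-461.4 -451.5 -421.7]
194 84 x [378.2 384.8 398.4] y [-461.2 -451.1 -422.5]
200 54 x [379.8 395.3 399.8] y [-451.5 -449.4 -432.5]
206 30 x [392.3 400.2 401.1] y [-451.4 -444.2 -429.1]
212 29 x [398.5 401.3 402.9] y [-451.7 -443.4 -431.2]
218 28 x [400.8 402.7 403.5] y [-451.6 -441.1 -430.1]
224 9 x [399.4 403.4 404.3] y [-451.6 -451.  -448. ]
230 7 x [402.1 403.8 405.6] y [-451.9 -451.  -450. ]
236 41 x [403.3 411.  413.4] y [-451.8 -444.9 -435. ]
242 79 x [403.9 409.6 467.5] y [-452.1 -446.2 -435.3]
248 39 x [455.4 467.7 474.3] y [-452.7 -448.9 -438.5]
254 44 x [454.8 467.1 475. ] y [-452.7 -449.4 -443.3]
260 35 x [452.  467.1 474.7] y [-452.4 -449.5 -445.3]
266 39 x [454.8 466.6 474.3] y [-452.7 -451.7 -447.7]
272 21 x [455.3 462.4 473.2] y [-452.6 -451.7 -447.8]
278 17 x [449.  457.9 472.6] y [-454.2 -453.1 -448.9]
284 68 x [434.  467.5 485.3] y [-455.  -453.1 -430.6]
290 151 x [428.7 474.5 493.5] y [-454.9 -450.3 -432.3]
296 99 x [423.7 480.3 497.1] y [-453.7 -451.1 -431.6]
```

View pics/c5.png

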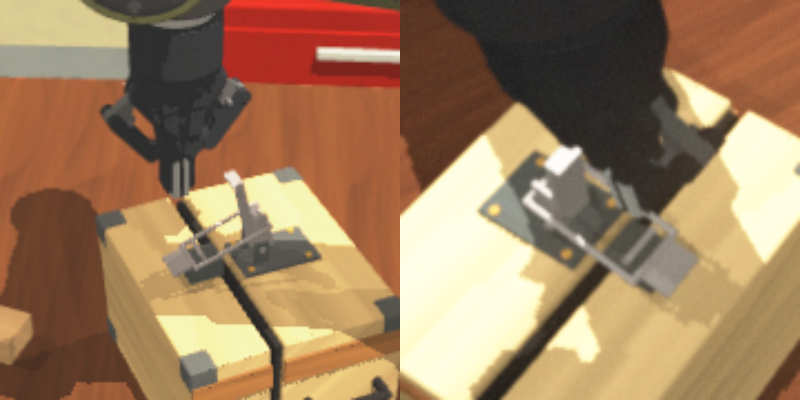

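The loop now lies hooked behind the claw: side crop shows the bar at (185,265), and the cloud has the bar near x 455, z 172. Now I swing the lever from the keeper side along its arc.

```bash
python3 -m pendant '[{"fingers":1,"x":0,"y":1.5,"z":0.7,"wx":0,"wy":0,"wz":0},{"fingers":1,"x":0,"y":1.5,"z":0.7,"wx":0,"wy":0,"wz":0},{"fingers":1,"x":0,"y":0.9,"z":0.1,"wx":0,"wy":0,"wz":0},{"fingers":1,"x":0,"y":0.8,"z":0,"wx":0,"wy":0,"wz":0},{"fingers":1,"x":0,"y":0.95,"z":0.05,"wx":0,"wy":0,"wz":0},{"fingers":1,"x":0,"y":0.95,"z":0.05,"wx":0,"wy":0,"wz":0},{"fingers":1,"x":0,"y":0.9,"z":0.1,"wx":0,"wy":0,"wz":0},{"fingers":1,"x":0,"y":0.9,"z":0.3,"wx":0,"wy":0,"wz":0},{"fingers":1,"x":0,"y":0.9,"z":0.35,"wx":0,"wy":0,"wz":0},{"fingers":1,"x":0,"y":0.9,"z":0.35,"wx":0,"wy":0,"wz":0},{"fingers":1,"x":0,"y":0,"z":0,"wx":0,"wy":0,"wz":0}]'
python3 - <<'E'
from h import *
tcp();s=save('scene','s6');slices(s,6,158,270,(300,500));c=save('side','d6')
im=np.hstack([cv2.resize(c['pixels'][60:240,220:400],(400,400)),cv2.resize(s['pixels'][230:390,110:270],(400,400))]);cv2.imwrite('pics/c6.png',im)
E
```

```text
t: 5.6
ee_pos: [0.5105, -0.2476, 0.1757]
ee_rot: [0.0, 0.844, -0.536, -0.001]
contact_force: [1.1, 1.1, 0.0]
gripper_width: -0.0002
t 5.6 lat [[ 356.7 -441.2  175.7]] F [1.1  1.1  0.02] tool y in lat [np.float64(-0.9999943673220918), np.float64(0.00023821962994955402), np.float64(0.0011698670713831973)] w -0.00023713101790527382
158 25 x [388.7 425.7 447. ] y [-454.7 -453.9 -427. ]
164 181 x [391.7 422.8 457.1] y [-455.  -444.4 -426.6]
170 606 x [378.5 435.6 456.7] y [-461.1 -442.7 -421.4]
176 349 x [361.2 385.4 436.9] y [-461.3 -442.9 -421.2]
182 119 x [356.4 378.2 383.6] y [-452.7 -443.4 -429.5]
188 107 x [362.  373.  377.8] y [-452.3 -442.  -430.1]
194 94 x [362.3 367.  371.9] y [-451.  -440.9 -430.1]
200 86 x [357.6 361.6 365.8] y [-451.  -440.9 -430.2]
206 21 x [347.  355.7 360.5] y [-452.  -450.8 -440.2]
212 17 x [343.3 353.9 364.7] y [-452.5 -451.1 -434.8]
218 50 x [338.6 358.5 371. ] y [-452.7 -450.3 -434.4]
224 61 x [337.2 364.7 371.9] y [-452.9 -448.4 -434.9]
230 55 x [340.1 365.6 372.4] y [-452.7 -447.7 -435.3]
236 39 x [350.3 363.3 371.7] y [-452.9 -449.9 -444.8]
242 22 x [351.3 362.2 368.1] y [-452.9 -451.9 -447.8]
248 9 x [350.4 354.9 366.4] y [-453.  -452.4 -451.2]
254 31 x [339.8 361.2 377.2] y [-455.1 -453.4 -448.1]
260 102 x [327.5 366.8 387.9] y [-455.1 -452.8 -433.6]
266 89 x [321.1 372.3 394.2] y [-453.7 -450.  -433.8]
```

View pics/c6.png

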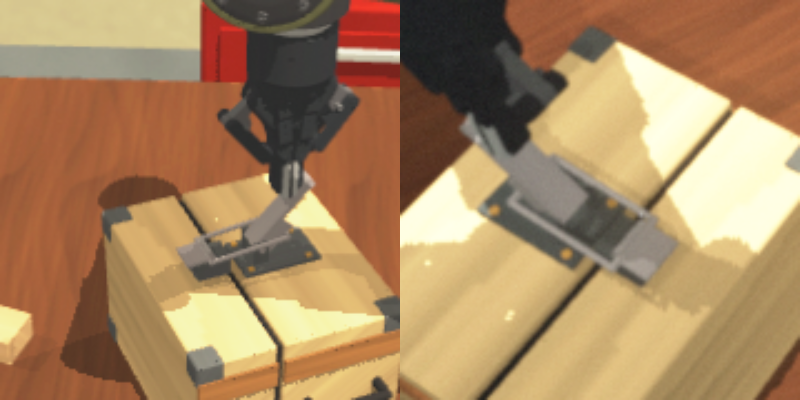

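The lever is near 0.8 rad, the bar is still hooked, and the force is low. I'll continue down the arc to flat.

```bash
python3 -m pendant '[{"fingers":1,"x":0,"y":0.5,"z":0.4,"wx":0,"wy":0,"wz":0},{"fingers":1,"x":0,"y":0.5,"z":0.4,"wx":0,"wy":0,"wz":0},{"fingers":1,"x":0,"y":0.4,"z":0.45,"wx":0,"wy":0,"wz":0},{"fingers":1,"x":0,"y":0.4,"z":0.45,"wx":0,"wy":0,"wz":0},{"fingers":1,"x":0,"y":0.3,"z":0.5,"wx":0,"wy":0,"wz":0},{"fingers":1,"x":0,"y":0.2,"z":0.5,"wx":0,"wy":0,"wz":0},{"fingers":1,"x":0,"y":0.2,"z":0.5,"wx":0,"wy":0,"wz":0},{"fingers":1,"x":0,"y":0,"z":0.4,"wx":0,"wy":0,"wz":0},{"fingers":1,"x":0,"y":0,"z":0,"wx":0,"wy":0,"wz":0}]'
python3 - <<'E'
from h import *
tcp();s=save('scene','s7');slices(s,4,158,230,(300,500))
E
```

```text
t: 6.6
ee_pos: [0.4888, -0.2578, 0.1395]
ee_rot: [0.0, 0.844, -0.536, -0.001]
contact_force: [0.1, -0.3, 0.7]
gripper_width: 0.0001
t 6.6 lat [[ 332.7 -441.2  139.5]] F [ 0.13 -0.29  0.66] tool y in lat [np.float64(-0.9999944076229832), np.float64(-0.00034267745237164383), np.float64(0.0011078388868871049)] w 0.00011544817725410992
158 77 x [356.8 369.3 447.9] y [-461.2 -454.2 -421.3]
162 107 x [357.9 390.7 443.8] y [-461.5 -454.6 -420.6]
166 251 x [366.6 418.9 437. ] y [-461.4 -445.9 -421.4]
170 333 x [328.9 435.  456.6] y [-460.3 -446.9 -421.8]
174 689 x [315.8 375.5 456.9] y [-454.7 -441.2 -427.1]
178 60 x [310.2 434.  437.6] y [-453.2 -444.3 -428.9]
182 32 x [310.3 337.5 346.4] y [-453.3 -451.3 -439.3]
186 21 x [329.  344.1 348.1] y [-452.5 -446.4 -435.1]
190 30 x [329.5 345.2 348.4] y [-452.3 -447.8 -435.7]
194 37 x [328.2 345.4 348.6] y [-452.7 -446.5 -434.1]
198 15 x [326.9 337.5 348.5] y [-452.6 -452.  -442.9]
202 18 x [326.9 339.4 346.1] y [-452.7 -450.9 -447.5]
206 12 x [329.2 338.4 340.3] y [-452.6 -452.1 -448.5]
210 7 x [327.5 333.8 342.2] y [-452.8 -452.3 -449.3]
214 6 x [325.6 328.6 339.3] y [-453.1 -452.3 -450.4]
218 13 x [310.5 339.7 345.9] y [-454.7 -453.3 -452.5]
222 38 x [310.3 339.6 363.8] y [-454.9 -453.2 -446.3]
226 61 x [303.5 343.4 361.8] y [-454.8 -451.6 -433.8]
```

The lever reads flat at z 176, and the lid has pulled in by about 7 mm. I'll lift away and check.

```bash
python3 -m pendant '[{"fingers":1,"x":0,"y":0,"z":-2,"wx":0,"wy":0,"wz":0},{"fingers":1,"x":0,"y":0,"z":-4,"wx":0,"wy":0,"wz":0},{"fingers":1,"x":0,"y":0,"z":-4,"wx":0,"wy":0,"wz":0},{"fingers":1,"x":0,"y":0,"z":0,"wx":0,"wy":0,"wz":0},{"fingers":1,"x":0,"y":0,"z":0,"wx":0,"wy":0,"wz":0}]'
python3 - <<'E'
from h import *
tcp();s=save('scene','s8');slices(s,4,158,300,(300,500));c=save('side','d8')
P,u,v=cloud(s);l=lat(P);m=(l[:,0]>312)&(l[:,0]<375)&(abs(l[:,1]+441)<9)&(l[:,2]>165)&(l[:,2]<200);a=np.polyfit(l[m,0],l[m,2],1);print('lever slope',a[0],'z at 340',np.polyval(a,340))
im=np.hstack([cv2.resize(c['pixels'][60:240,220:400],(400,400)),cv2.resize(s['pixels'][230:390,110:270],(400,400))]);cv2.imwrite('pics/c8.png',im)
E
```

```text
t: 7.15
ee_pos: [0.4898, -0.2579, 0.2417]
ee_rot: [-0.001, 0.844, -0.536, 0.001]
contact_force: [0.1, 0.1, -1.0]
gripper_width: 0.0001
t 7.15 lat [[ 333.6 -441.7  241.7]] F [ 0.09  0.08 -0.98] tool y in lat [np.float64(-0.999992461110221), np.float64(-0.0005433816635614666), np.float64(-0.0022231751449903986)] w 5.7704440557465145e-05
158 77 x [358.3 377.9 447.2] y [-461.1 -454.5 -422.6]
162 102 x [357.5 389.5 447. ] y [-461.4 -454.1 -420.7]
166 250 x [368.6 418.3 432. ] y [-461.4 -444.7 -421.5]
170 362 x [320.6 433.9 456.4] y [-460.8 -447.2 -422. ]
174 889 x [313.3 362.8 456.1] y [-454.2 -440.8 -427.6]
178 87 x [309.5 365.1 438. ] y [-451.5 -439.7 -429.6]
182 17 x [310.  311.3 314.2] y [-451.  -443.2 -431.1]
278 9 x [339.  340.1 340.7] y [-448.4 -440.2 -431.5]
282 18 x [327.8 340.  344.8] y [-453.1 -451.5 -437.7]
286 35 x [327.8 340.3 346.6] y [-453. -450. -431.]
290 46 x [328.8 345.1 348.1] y [-453.  -445.3 -435.9]
294 40 x [329.9 343.5 347.2] y [-453.2 -448.5 -434.5]
298 41 x [328.8 346.3 348.1] y [-452.8 -447.1 -434.3]
lever slope -0.02243606557158654 z at 340 176.0971843827591
```

View pics/c8.png

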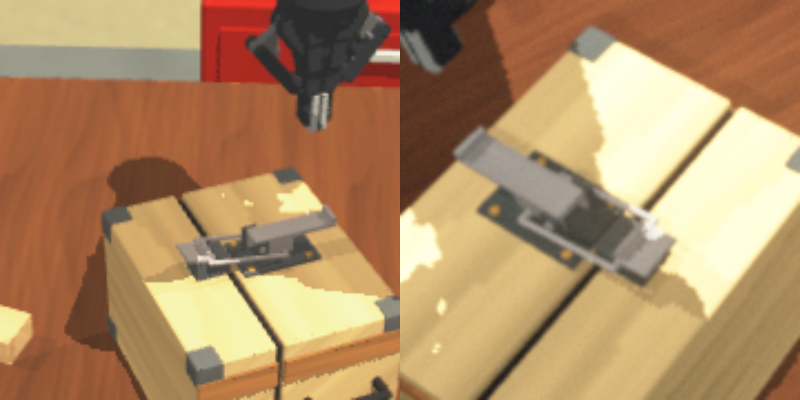

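The lever lies flat (slope 0.02, top at z 176), the bar is hooked under the claw, and the gripper is about 10 cm clear. I'm handing in.

```bash
python3 -c "
from cell import *
print(finish_job())"
```

```text
the job is handed in; nothing more can be done
None
```

The larger case is latched: the wire loop is hooked behind the claw and the lever is snapped down flat. I tipped the loop over with the closed fingers, then swung the lever down along its arc, lifted clear and handed in at about 7.2 s. The hand-in gives no verdict.

**Last checks:**
- **Lever:** it lies flat, with a slope of about 0.02 rad and its top face at z = 176 mm, as the task's dimensions predict.
- **Loop and lid:** the bar is still under the claw, and the lid has been pulled in about 7 mm.
- **Robot:** the fingertips are about 10 cm above the latch, and the contact force readings after each move stayed under about 2 N.

**One disagreement:** the reported TCP lay about 37 mm beyond the real fingertips, although the task says it is at their very end. Both cameras showed this, and a test pass over the loop without touching it confirmed it. I corrected the heights for it throughout.

The first move command was refused because each row needs all its keys; nothing moved.

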